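Tip the blue roller out of its storage tube

ROBOT

A 6-joint arm with a two-finger parallel gripper is mounted at the origin on the work surface. World frame = base frame: x ahead of the robot, y to its left, z up, the work surface at z = 0. Lengths are in m, angles in rad, forces in N, time in s.
With the tool pointing down it reaches from about 0.35 to 0.775 m from the base axis. Payload 7.3 kg.
Tool frame: the origin (TCP) lies at the very end of the fingers, on their centre line; the grasp point (between the pads) lies 19 mm behind it; z points along the fingers, y is the line along which they close (so a half turn about z gives the same grasp; the last joint's range is limited). The gripper opens to 92 mm and grips with 3 to 60 N. Pads are 19 mm wide; open, the fingers measure 130 mm over their backs; the gripper's body (75 mm by 190 mm) begins 47 mm behind the grasp point.
Start: joints at [-1.48, 0.342, 1.524, -0, 1.275, -0.146], TCP at [0.123, -0.51, 0.19] pointing down, gripper open.
Joint ranges: [-2.53, 2.53], [-0.77, 2.02], [0.04, 2.7], [-1, 4.14], [0.28, 2.66], [-3.11, 3.11]. Speed limits (rad/s): [2.57, 2.57, 3.14, 3.14, 3.14, 3.14].

INTERFACE

Orientations are given as [roll, pitch, yaw] about the fixed x, y, z axes, in that order (R = Rz(yaw) Ry(pitch) Rx(roll)).
In Python, from cell import robot gives the robot as it stands. The module is installed in compiled form; this text tells all that it offers.
- The arm moves only by the tool arm_command, never from a script. Its argument "moves" is a list of rows, each a list of 3 entries, a list of its own where there are three numbers: the shift along the tool's x, y, z in m, then the turn, a rotation vector about the tool's x, y, z in rad, then the finger opening in m, from 0 to 0.0918. In form: [[[dx, dy, dz], [ax, ay, az], claw], ...]. A call has exactly 5 rows; each row is the pose to reach, as a shift and turn from the pose commanded when the call began, along the tool's axes at that moment; what a row does not reach only later rows make up. A row lasts 1/10 s, in which the tool goes at most 50 mm and 8.59 degrees, less where a joint would pass 70% of its speed; a pose out of reach is approached as far as the arm can. A call with a gripper value outside its range is refused whole. The fingers move at their own pace and stop on an object; "squeeze" is the grip in N (left out, the last holds). Time passes only in rows, so rows that repeat a pose let the fingers close, or fill a call up. It gives the time, the measured TCP pose, the force, the opening and the grip force at its end, in the units of the state.
- robot.observe(): the state, without advancing time (a new reading comes with each control period).
- robot.read_camera(name): name is "scene" or "top"; returns the picture (420x560x3 uint8, red, green, blue); there is no depth.
- robot.camera_model(name): a dict with "fx", "fy", "cx", "cy" (pixels), "R" (3x3) and "t" (3): a world point X has camera coordinates R X + t. Camera axes: x right, y down, z forward; pixel columns grow to the right and rows downward; lengths in m; the calibration is good to about 2 mm. A picture is of the moment at which its call begins. camera_model takes no time and is no camera call.
- robot.hand_in(): hands the job in; it is judged then, once.
The state is a dict: "time": time; "qpos": joint angles; "qvel": joint speeds; "joint_efforts": joint torques, N m; "tool_pos": TCP position; "tool_rot": TCP orientation; "contact_force": force on the tool from outside, world axes, zero at the start; "torque": the same for the moment, N m; "opening": finger opening in m; "grip_force": force on a finger pad.
Only numpy, scipy, OpenCV 4.12 (cv2) and the standard library are available. Lean on these libraries where they do the work, as an engineer would, in place of code of your own. Each camera call takes 0.05 s, during which the arm holds its last target. There are 200 camera calls.

TASK

Find the tube that holds the blue pressure roller and tilt that tube over on its pivot, mouth towards the tray, until the blue roller slides out; leave the roller lying in the green tray. Leave the orange and the white roller standing down in their own upright tubes. The emptied tube may stay tipped.

Things in the scene. Friction and masses are not known exactly. Their poses are not given: they have to be found in the camera images.
- rack_mid (a point): Fixed grey rack; the point is mid pivot line, 185 mm up. x: level, towards the tray; y: along the pivots; z: up. Three brown tubes at y -140, 0, 140 mm, 52 mm outside, 200 long, upright, 100 mm above and below the pivot, mouth up. Each tips about y, mouth to +x only, stop at 123 deg from upright. Stiff: 2 to 4 N pushed 70 mm above pivot; stays tipped. Grey cheeks between tubes rise 17 mm above pivot.
- tray_mid (a point): Centre of the inner floor of the green tray fixed to the rack, 6 mm above the table, 157 mm from the pivot line towards +x; same axes as the rack. The tray is 265 mm (x) by 450 mm (y), walls 45 mm high, in three compartments, one in front of each tube; a tipped tube's mouth hangs over its compartment.
- blue_roller_mid (a point): Centre of the blue roller, a loose smooth cylinder 28 mm in diameter, 95 mm long, axis z, about 130 g. It stands on the floor of any one of the three tubes (44 mm inside), its top 100 mm below the mouth, too deep to grip; its colour shows through a clear window low in the tube's tray side. It slides out once its tube is tipped 115 degrees or more from upright (mouth 25 degrees below level).
- orange_roller_mid (a point): Centre of the orange roller, the same size, standing in another of the tubes; it stays there.
- white_roller_mid (a point): Centre of the white roller, the same size, standing in the remaining tube; it stays there.

How it is judged:
At the end, for the whole second after the job is handed in: The blue roller lies at rest (under 50 mm/s) in the green tray: centre within its outline and under 35 mm above the table, axis within 15 degrees of level. The orange and white rollers stand in their tubes, within 30 mm of where they began and 15 degrees of upright (x of blue_roller_mid in the frame of tray_mid between -0.1325 and 0.1325 m and y of blue_roller_mid in the frame of tray_mid between -0.225 and 0.225 m and height (world z) of blue_roller_mid below 0.035 m and angle between blue_roller_mid's own z axis and vertical between 1.3 and 1.84 rad and angle between each of orange_roller_mid, white_roller_mid's own z axis and vertical below 0.26 rad and distance of each of orange_roller_mid, white_roller_mid from where it was at the start of the episode below 0.03 m and linear speed of blue_roller below 0.05 m/s); the robot touches nothing.
It fails at once if the orange roller was tipped or moved by more than 40 mm (distance of orange_roller_mid from where it was at the start of the episode above 0.04 m).
It fails at once if the white roller was tipped or moved by more than 40 mm (distance of white_roller_mid from where it was at the start of the episode above 0.04 m).
It also fails if it takes over 38 s, if anything falls off the work surface, if the arm or the gripper's body presses on something with over 40 N, if the wrist force passes 120 N, or if a joint passes its speed limit or range.

## Working session

There is one attempt and no reset: what is moved stays moved. The work goes in short steps, Python scripts to look and compute and a tool call to move; the robot and the scene stay as the last step left them, time stands still between calls to the robot, and variables do not carry over. Pictures are saved under pics/ and viewed, at most 10 in all, crops included, and the job is handed in when it is done.

Besides the shell and the picture viewer there is one more tool, called after "Request:" in YAML: its name, and indented under it one key for each argument. arm_command: Moves the arm, as the interface text tells. Its arguments: {"type":"object","properties":{"moves":{"type":"array"},"squeeze":{"type":"number"}},"required":["moves"]}

```bash
mkdir -p pics; ls; python3 - <<'E'
from cell import robot
import cv2
for n in("scene","top"):
    im=robot.read_camera(n); cv2.imwrite(f"pics/{n}0.png",im[:,:,::-1])
    m=robot.camera_model(n); print(n,{k:(v.round(3).tolist() if hasattr(v,'round') and hasattr(v,'tolist') else v) for k,v in m.items()})
print(robot.observe())
E
```

```text
pics
scene {'fx': 462.0445763908965, 'fy': 462.0445763908965, 'cx': 282.0203745048666, 'cy': 208.73204619696253, 'R': [[0.118, 0.993, -0.014], [0.647, -0.087, -0.757], [-0.753, 0.081, -0.653]], 't': [-0.133, -0.278, 1.464]}
top {'fx': 475.1635484336994, 'fy': 475.1635484336994, 'cx': 280.69663264001343, 'cy': 204.4040007746064, 'R': [[-0.018, -0.999, 0.031], [-0.992, 0.013, -0.128], [0.128, -0.033, -0.991]], 't': [0.037, 0.604, 0.806]}
{'time': 0.1, 'qpos': array([-1.47996913e+00,  3.42633930e-01,  1.52489159e+00, -1.20346276e-05,
        1.27541780e+00, -1.45983148e-01]), 'qvel': array([ 0.00165629, -0.00011312, -0.00203511, -0.00123525,  0.00071813,
       -0.00017675]), 'joint_efforts': array([ 1.54333255e-03, -4.32003736e+01, -2.44694638e+01,  7.19102542e-02,
        5.26094693e-02, -5.85068301e-05]), 'tool_pos': array([ 0.12315578, -0.50993402,  0.18933486]), 'tool_rot': array([-3.14025467e+00, -1.85089722e-04,  2.36813734e-01]), 'contact_force': array([-0.11738119,  0.08899809,  0.77882756]), 'torque': array([ 0.00053089, -0.04399274,  0.02525989]), 'grip_force': 0.0, 'opening': 0.09194467661600086}
```

View pics/scene0.png

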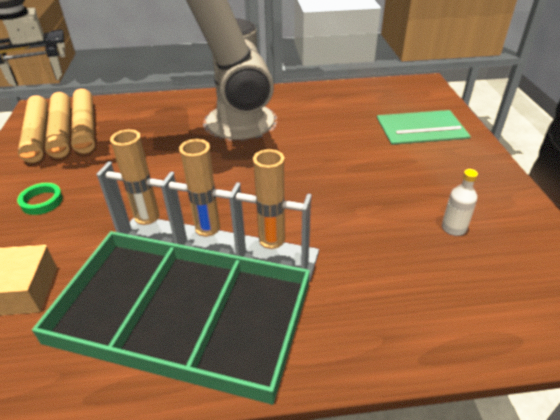

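View pics/top0.png

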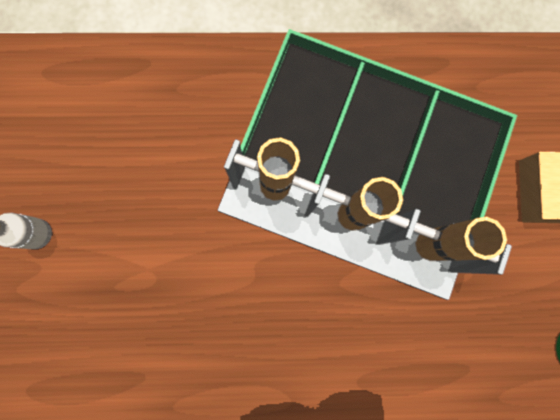

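The scene view shows blue in the window of the middle tube (204,217), with white on the left at (143,205) and orange on the right at (270,230). In the top view the rims are at about (278,160), (381,198) and (486,238). The tray's outer corners are near (291,32) and (514,116).

```bash
cat > h.py <<'E'
import numpy as np
from cell import robot
def ray(n,px,z):
    m=robot.camera_model(n); R=np.array(m["R"]); t=np.array(m["t"])
    d=R.T@np.array([(px[0]-m["cx"])/m["fx"],(px[1]-m["cy"])/m["fy"],1]); c=-R.T@t
    return c+d*(z-c[2])/d[2]
E
python3 - <<'E'
from h import *; import cv2
im=cv2.imread("pics/top0.png"); hsv=cv2.cvtColor(im,cv2.COLOR_BGR2HSV)
m=cv2.inRange(hsv,(18,70,170),(32,255,255)); m[:,515:]=0
cs,_=cv2.findContours(m,cv2.RETR_EXTERNAL,cv2.CHAIN_APPROX_NONE)
P=[]
for c in cs:
    if len(c)<40: continue
    e=cv2.fitEllipse(cv2.convexHull(c)); p=ray("top",e[0],.285); P.append(p)
    w=ray("top",(e[0][0]+e[1][1]/2,e[0][1]),.285); print("rim",np.round(e[0],1),np.round(e[1],1),p.round(4),"dia",2*np.linalg.norm(w-p).round(4))
g=cv2.inRange(hsv,(60,90,60),(85,255,255)); g[:,520:]=0
c=np.vstack([c for c in cv2.findContours(g,cv2.RETR_EXTERNAL,cv2.CHAIN_APPROX_NONE)[0] if len(c)>30])
W=np.array([ray("top",q[0],.048)[:2] for q in c]).astype(np.float32)
print("tray",cv2.minAreaRect(W))
im2=cv2.imread("pics/scene0.png"); h2=cv2.cvtColor(im2,cv2.COLOR_BGR2HSV)
b=cv2.inRange(h2,(105,150,80),(130,255,255)); mo=cv2.moments(b); q=(mo['m10']/mo['m00'],mo['m01']/mo['m00']); print("blue",q,mo['m00']/255,ray("scene",q,.125))
P=np.array(sorted(P,key=lambda p:p[1])); d=P[-1]-P[0]; print(np.linalg.norm(np.diff(P,axis=0),axis=1), "pivot axis deg",np.degrees(np.arctan2(d[1],d[0])))
E
```

```text
rim [485.  237.7] [40.7 43.6] [ 0.5267 -0.2211  0.285 ] dia 0.0558
rim [381.1 197.8] [41.7 42.9] [ 0.5791 -0.0916  0.285 ] dia 0.0548
rim [278.1 158.1] [41.7 42.2] [0.6317 0.0379 0.285 ] dia 0.0536
tray ((0.7295604944229126, -0.15210339426994324), (0.4465927481651306, 0.2508569061756134), 67.92325592041016)
blue (203.35195530726256, 216.64245810055866) 179.0 [ 0.58684081 -0.09425792  0.125     ]
[0.13976694 0.13975431] pivot axis deg 67.92423390328474
```

Request:
arm_command:
  moves:
    - [[0,0,-0.035],[0,0,0.125],0]
    - [[0,0,-0.07],[0,0,0.25],0]
    - [[0,0,-0.105],[0,0,0.375],0]
    - [[0,0,-0.14],[0,0,0.5],0]
    - [[0,0,-0.17],[0,0,0.622],0]

```text
time: 0.6
tool_pos: [0.1232, -0.5102, 0.3616]
tool_rot: [3.141, -0.0, -0.39]
contact_force: [0.8, -0.3, -0.1]
opening: 0.0563
grip_force: 0.0
```

Request:
arm_command:
  moves:
    - [[0.014,-0.037,0],[0,0,0],0]
    - [[0.028,-0.074,0],[0,0,0],0]
    - [[0.042,-0.111,0],[0,0,0],0]
    - [[0.056,-0.148,0],[0,0,0],0]
    - [[0.07,-0.186,0],[0,0,0],0]

```text
time: 1.1
tool_pos: [0.2586, -0.3629, 0.3596]
tool_rot: [-3.141, 0.0, -0.386]
contact_force: [1.3, -0.1, 0.4]
opening: 0.0167
grip_force: 0.0
```

Request:
arm_command:
  moves:
    - [[0.014,-0.037,0],[0,0,0],0]
    - [[0.028,-0.074,0],[0,0,0],0]
    - [[0.042,-0.111,0],[0,0,0],0]
    - [[0.056,-0.148,0],[0,0,0],0]
    - [[0.07,-0.186,0],[0,0,0],0]

```text
time: 1.6
tool_pos: [0.3934, -0.2168, 0.3597]
tool_rot: [3.142, 0.0, -0.385]
contact_force: [0.5, -1.4, 0.5]
opening: 0.0002
grip_force: 0.0
```

Request:
arm_command:
  moves:
    - [[0.012,-0.037,0],[0,0,0],0]
    - [[0.024,-0.074,0],[0,0,0],0]
    - [[0.036,-0.111,0],[0,0,0],0]
    - [[0.048,-0.148,0],[0,0,0],0]
    - [[0.06,-0.186,0],[0,0,0],0]

```text
time: 2.1
tool_pos: [0.5188, -0.0669, 0.3595]
tool_rot: [3.141, 0.001, -0.385]
contact_force: [1.2, 0.2, 0.2]
opening: 0.0004
grip_force: 0.0
```

```bash
cat >> h.py <<'E'
PV=np.array([.5791,-.0916,.185]); a=np.radians(67.92-90)
RK=np.array([[np.cos(a),-np.sin(a),0],[np.sin(a),np.cos(a),0],[0,0,1]])
def here(): s=robot.observe(); return s,RK.T@(s["tool_pos"]-PV)
E
python3 - <<'E'
from h import *; import cv2
s,p=here(); print(s["time"],"rack frame tcp",p.round(4),s["tool_rot"],s["qpos"].round(3),s["opening"])
cv2.imwrite("pics/t1.png",robot.read_camera("top")[:,:,::-1])
# plan: corner contact path in rack x,z (TCP), r=.075
for th in range(0,125,10):
    t=np.radians(th); r=.075; u=np.array([np.sin(t),np.cos(t)]); n=np.array([-np.cos(t),np.sin(t)])
    c=r*u+.026*n; print(th,(c+[-.0095 if th<=90 else .0095,0]).round(4))
E
```

```text
2.1 rack frame tcp [-0.0651  0.0002  0.1745] [ 3.14130508e+00  7.32831447e-04 -3.85147255e-01] [-0.275  0.271  1.168 -0.     1.703  1.681] 0.0004034460233352451
0 [-0.0355  0.075 ]
10 [-0.0221  0.0784]
20 [-0.0083  0.0794]
30 [0.0055 0.078 ]
40 [0.0188 0.0742]
50 [0.0312 0.0681]
60 [0.0425 0.06  ]
70 [0.0521 0.0501]
80 [0.0598 0.0386]
90 [0.0655 0.026 ]
100 [0.0879 0.0126]
110 [ 0.0889 -0.0012]
120 [ 0.0875 -0.015 ]
```

Request:
arm_command:
  moves:
    - [[0,0,0.025],[0,0,0],0]
    - [[0,0,0.05],[0,0,0],0]
    - [[0,0,0.075],[0,0,0],0]
    - [[0,0,0.1],[0,0,0],0]
    - [[0.02,0,0.1],[0,0,0],0]

```text
time: 2.65
tool_pos: [0.5328, -0.0744, 0.2556]
tool_rot: [3.141, 0.01, -0.385]
contact_force: [0.3, 0.5, 0.4]
opening: 0.0004
grip_force: 0.0
```

Request:
arm_command:
  moves:
    - [[0.01,0,0],[0,0,0],0]
    - [[0.017,0,-0.002],[0,0,0],0]
    - [[0.024,0,-0.004],[0,0,0],0]
    - [[0.03,0,-0.005],[0,0,0],0]
    - [[0.037,0,-0.005],[0,0,0],0]

```text
time: 3.15
tool_pos: [0.5716, -0.09, 0.2656]
tool_rot: [-3.142, -0.001, -0.385]
contact_force: [-0.4, -0.7, -0.7]
opening: 0.0005
grip_force: 0.0
```

```bash
python3 - <<'E'
from h import *; import cv2
s,p=here(); print(s["time"],"rack frame tcp",p.round(4),s["contact_force"].round(1))
cv2.imwrite("pics/s2.png",robot.read_camera("scene")[:,:,::-1])
E
```

```text
3.15 rack frame tcp [-0.0076 -0.0013  0.0806] [-0.4 -0.7 -0.7]
```

View pics/s2.png

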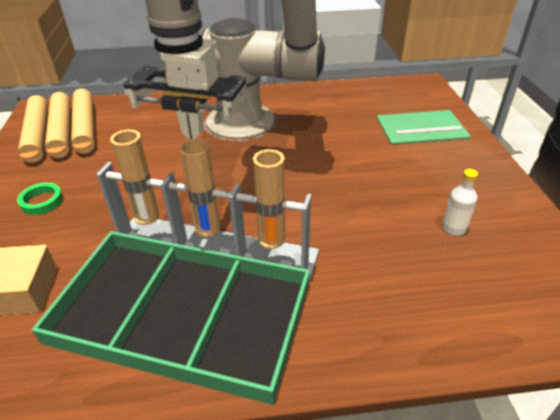

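The fingers (190,130) are behind the middle tube's mouth (197,148), which has begun to tip. The neighbouring tubes haven't moved. I'll continue along the arc.

Request:
arm_command:
  moves:
    - [[0.0065,0,0.001],[0,0,0],0]
    - [[0.013,0,0.0026],[0,0,0],0]
    - [[0.02,0,0.0045],[0,0,0],0]
    - [[0.0264,0,0.0064],[0,0,0],0]
    - [[0.033,0,0.0095],[0,0,0],0]

```text
time: 3.7
tool_pos: [0.6021, -0.1024, 0.2552]
tool_rot: [3.142, -0.0, -0.385]
contact_force: [-0.6, 0.1, 0.2]
opening: 0.0004
grip_force: 0.0
```

Request:
arm_command:
  moves:
    - [[0.006,0,0.003],[0,0,0],0]
    - [[0.012,0,0.007],[0,0,0],0]
    - [[0.017,0,0.011],[0,0,0],0]
    - [[0.022,0,0.016],[0,0,0],0]
    - [[0.027,0,0.021],[0,0,0],0]

```text
time: 4.2
tool_pos: [0.6269, -0.1125, 0.2339]
tool_rot: [3.142, 0.0, -0.385]
contact_force: [-0.9, -0.5, 0.4]
opening: 0.0006
grip_force: 0.0
```

```bash
python3 - <<'E'
from h import *; import cv2
s,p=here(); print(s["time"],"rack frame tcp",p.round(4),s["contact_force"].round(1))
cv2.imwrite("pics/s3.png",robot.read_camera("scene")[:,:,::-1])
E
```

```text
4.2 rack frame tcp [ 0.0522 -0.0014  0.0489] [-0.9 -0.5  0.4]
```

View pics/s3.png

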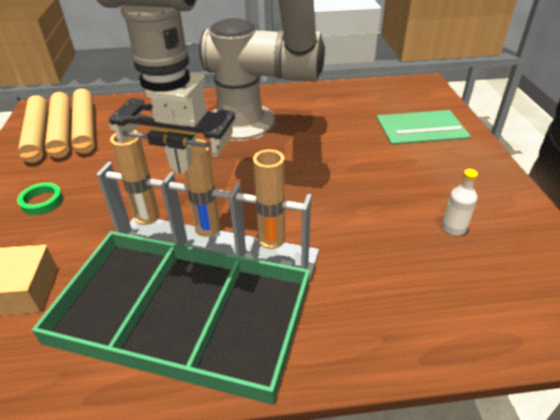

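The tube is still upright. The fingers show at about (180,150), left of the middle tube's top, so my geometry is off. I'll project the TCP into both views to check it.

```bash
python3 - <<'E'
from h import *; import cv2
def proj(n,X):
    m=robot.camera_model(n); c=np.array(m["R"])@X+np.array(m["t"]); return np.array([m["cx"]+m["fx"]*c[0]/c[2],m["cy"]+m["fy"]*c[1]/c[2]]).round(1)
s=robot.observe()
for n in("scene","top"):
    print(n,"tcp",proj(n,s["tool_pos"]),"rim",proj(n,PV+[0,0,.1]),"pivot",proj(n,PV),"tray",proj(n,np.array([.7245,-.1508,.006])))
for px in((128,138),(197,148),(269,159)): print("scene rim",ray("scene",px,.285).round(4))
cv2.imwrite("pics/t3.png",robot.read_camera("top")[:,:,::-1])
E
```

```text
scene tcp [185.3 187.6] rim [193.8 147.6] pivot [200.9 190.9] tray [181.1 311.1]
top tcp [385.6 168.8] rim [381.1 197.8] pivot [364.8 207.5] tray [373.3 142.2]
scene rim [ 0.529  -0.2148  0.285 ]
scene rim [ 0.5811 -0.0859  0.285 ]
scene rim [0.6335 0.0396 0.285 ]
```

View pics/t3.png

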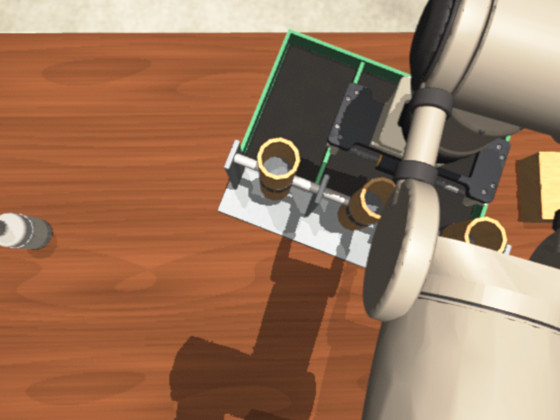

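```bash
python3 - <<'E'
from h import *; import cv2
a=cv2.imread("pics/s3.png")[60:260,90:290]; b=cv2.imread("pics/s2.png")[60:260,90:290]
cv2.imwrite("pics/c3.png",cv2.resize(np.hstack([b,a]),(800,400),interpolation=cv2.INTER_CUBIC))
m=robot.camera_model("scene")
s=robot.observe(); print(s["time"],s["tool_pos"],s["qpos"].round(3))
for n in("scene","top"):
  m=robot.camera_model(n)
  for dz in(0,.066,.12):
    c=np.array(m["R"])@(s["tool_pos"]+[0,0,dz])+np.array(m["t"]);print(n,dz,m["cx"]+m["fx"]*c[0]/c[2],m["cy"]+m["fy"]*c[1]/c[2])
E
```

```text
4.3 [ 0.62665549 -0.11250977  0.23311632] [-0.298  0.532  1.104 -0.     1.507  1.658]
scene 0 185.41899810936934 187.33096944740024
scene 0.066 179.61312498634015 156.86918917908048
scene 0.12 174.36837504296392 129.35146411827995
top 0 385.5522598439064 168.99026394447557
top 0.066 398.7516923706853 158.30728499918376
top 0.12 411.9294353997383 147.64186047883197
```

View pics/c3.png

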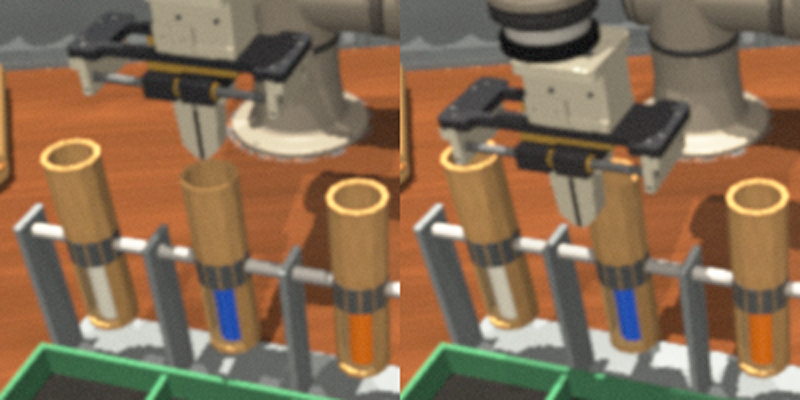

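The enlarged crops, s2 on the left and s3 on the right, show the tube upright and the fingertips in front of it, with the tip at pixel (182,172). The reported TCP projects to (185,187), which puts the real tip about 33 mm above it. The top view also has the gripper rail higher than predicted. The fingers therefore passed just over the rim. I'll go back over the tube and repeat the push with that offset.

Request:
arm_command:
  moves:
    - [[0,0,-0.03],[0,0,0],0]
    - [[0,0,-0.06],[0,0,0],0]
    - [[-0.04,0,-0.06],[0,0,0],0]
    - [[-0.08,0,-0.06],[0,0,0],0]
    - [[-0.122,0,-0.06],[0,0,0],0]

```text
time: 4.8
tool_pos: [0.5123, -0.066, 0.2944]
tool_rot: [-3.142, -0.0, -0.385]
contact_force: [-0.2, -0.2, -0.4]
opening: 0.0005
grip_force: 0.0
```

Request:
arm_command:
  moves:
    - [[0,0,0.02],[0,0,0],0]
    - [[0,0,0.04],[0,0,0],0]
    - [[0,0,0.06],[0,0,0],0]
    - [[0,0,0.066],[0,0,0],0]
    - [[0,0,0.066],[0,0,0],0]

```text
time: 5.3
tool_pos: [0.5132, -0.0664, 0.2281]
tool_rot: [3.141, 0.001, -0.385]
contact_force: [-0.6, 0.5, 0.6]
opening: 0.0004
grip_force: 0.0
```

```bash
python3 - <<'E'
from h import *; import cv2
s,p=here(); print(s["time"],"rack frame tcp",p.round(4),s["contact_force"].round(1))
a=robot.read_camera("scene")[:,:,::-1]; b=robot.read_camera("top")[:,:,::-1]
cv2.imwrite("pics/c4.png",np.hstack([cv2.resize(a[60:260,90:290],(400,400),interpolation=cv2.INTER_CUBIC),cv2.resize(b[100:300,250:450],(400,400),interpolation=cv2.INTER_CUBIC)]))
for n in("scene","top"):
  m=robot.camera_model(n)
  for dz in(0,.033,.066,.12):
    c=np.array(m["R"])@(s["tool_pos"]+[0,0,dz])+np.array(m["t"]);print(n,dz,m["cx"]+m["fx"]*c[0]/c[2],m["cy"]+m["fy"]*c[1]/c[2])
E
```

```text
5.3 rack frame tcp [-0.0705 -0.0014  0.0431] [-0.6  0.5  0.6]
scene 0 211.3180889555593 152.62794520974666
scene 0.033 209.4006614136755 138.49222296057255
scene 0.066 207.38937300617204 123.66453655761201
scene 0.12 203.87694227222875 97.77007943215276
top 0 354.90661006430986 251.804999369982
top 0.033 359.6448146575633 251.0539162041971
top 0.066 364.91504900300794 250.2184975938988
top 0.12 374.9446598519274 248.62863972268678
```

View pics/c4.png

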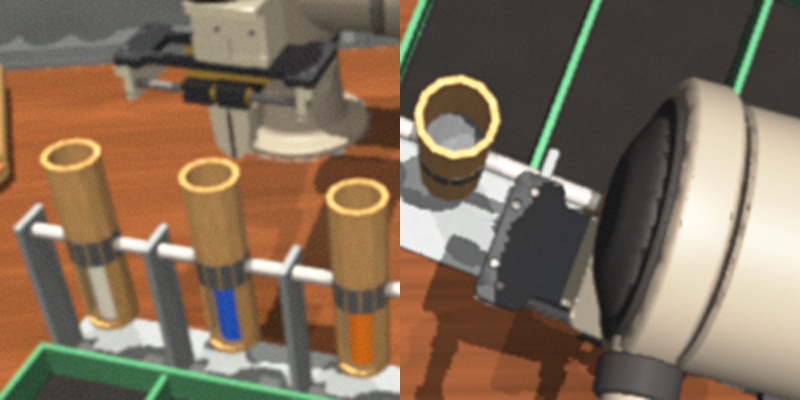

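The left crop shows the tube upright and the fingertip visible at scene (206,139). The point 33 mm above the TCP projects to (209,138), which confirms the offset. Now I'll push.

Request:
arm_command:
  moves:
    - [[0.015,0,0],[0,0,0],0]
    - [[0.03,0,0],[0,0,0],0]
    - [[0.037,0,0],[0,0,0],0]
    - [[0.043,0,-0.001],[0,0,0],0]
    - [[0.05,0,-0.002],[0,0,0],0]

```text
time: 5.9
tool_pos: [0.56, -0.0853, 0.231]
tool_rot: [3.142, -0.0, -0.385]
contact_force: [-1.4, 0.7, 0.9]
opening: 0.0005
grip_force: 1.0
```

Request:
arm_command:
  moves:
    - [[0.005,0,-0.001],[0,0,0],0]
    - [[0.01,0,-0.002],[0,0,0],0]
    - [[0.015,0,-0.002],[0,0,0],0]
    - [[0.015,0,-0.002],[0,0,0],0]
    - [[0.015,0,-0.002],[0,0,0],0]

```text
time: 6.4
tool_pos: [0.5741, -0.0911, 0.2324]
tool_rot: [3.141, -0.001, -0.385]
contact_force: [0.2, 0.0, -0.8]
opening: 0.0005
grip_force: 0.0
```

```bash
python3 - <<'E'
from h import *; import cv2
s,p=here(); print(s["time"],"rack frame tcp",p.round(4),s["contact_force"].round(1))
a=robot.read_camera("scene")[:,:,::-1]
cv2.imwrite("pics/c5.png",cv2.resize(a[60:260,90:290],(400,400),interpolation=cv2.INTER_CUBIC))
E
```

```text
6.4 rack frame tcp [-0.0049 -0.0014  0.0474] [ 0.2  0.  -0.8]
```

View pics/c5.png

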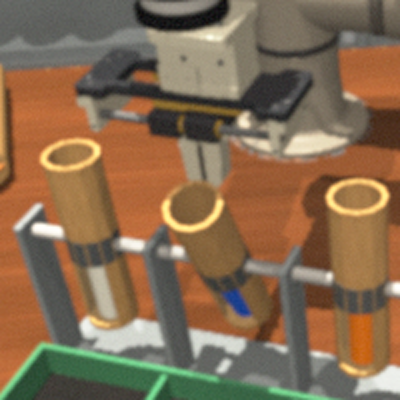

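The middle tube is now tipped about 20–25°, with its rim at crop (193,208), and its neighbours are untouched. I'll continue along the arc.

Request:
arm_command:
  moves:
    - [[0.005,0,0.001],[0,0,0],0]
    - [[0.0105,0,0.0024],[0,0,0],0]
    - [[0.017,0,0.004],[0,0,0],0]
    - [[0.024,0,0.006],[0,0,0],0]
    - [[0.03,0,0.009],[0,0,0],0]

```text
time: 6.95
tool_pos: [0.6025, -0.1025, 0.2233]
tool_rot: [-3.142, -0.001, -0.385]
contact_force: [-2.1, -0.4, 2.8]
opening: 0.0004
grip_force: 1.3
```

Request:
arm_command:
  moves:
    - [[0.006,0,0.003],[0,0,0],0]
    - [[0.012,0,0.007],[0,0,0],0]
    - [[0.0175,0,0.0115],[0,0,0],0]
    - [[0.0225,0,0.016],[0,0,0],0]
    - [[0.027,0,0.021],[0,0,0],0]

```text
time: 7.45
tool_pos: [0.6272, -0.1127, 0.2021]
tool_rot: [3.141, -0.001, -0.385]
contact_force: [-0.0, 0.7, 3.6]
opening: 0.0005
grip_force: 1.5
```

Request:
arm_command:
  moves:
    - [[0.005,0,0.006],[0,0,0],0]
    - [[0.009,0,0.012],[0,0,0],0]
    - [[0.012,0,0.018],[0,0,0],0]
    - [[0.016,0,0.024],[0,0,0],0]
    - [[0.02,0,0.03],[0,0,0],0]

```text
time: 7.95
tool_pos: [0.6447, -0.1197, 0.1715]
tool_rot: [3.141, 0.002, -0.385]
contact_force: [-1.4, 0.3, 2.3]
opening: 0.0007
grip_force: 1.3
```

```bash
python3 - <<'E'
from h import *; import cv2
s,p=here(); print(s["time"],"rack frame tcp",p.round(4),s["contact_force"].round(1))
a=robot.read_camera("scene")[:,:,::-1]
cv2.imwrite("pics/c6.png",cv2.resize(a[60:360,90:340],(500,600),interpolation=cv2.INTER_CUBIC))
E
```

```text
7.95 rack frame tcp [ 0.0714 -0.0014 -0.0135] [-1.4  0.3  2.3]
```

View pics/c6.png

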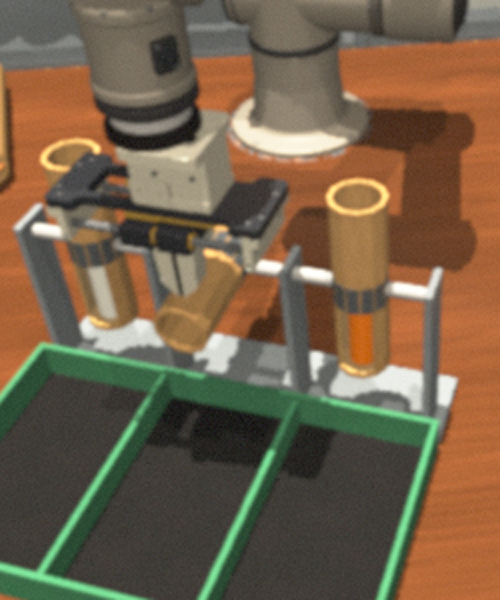

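The tube is now slightly past level (mouth at crop (180,328)). I'll make the last part slowly.

Request:
arm_command:
  moves:
    - [[0.004,0,0.006],[0,0,0],0]
    - [[0.008,0,0.012],[0,0,0],0]
    - [[0.011,0,0.018],[0,0,0],0]
    - [[0.013,0,0.024],[0,0,0],0]
    - [[0.014,0,0.029],[0,0,0],0]

```text
time: 8.5
tool_pos: [0.6583, -0.1252, 0.1427]
tool_rot: [3.141, 0.0, -0.385]
contact_force: [0.1, 1.3, 2.9]
opening: 0.0004
grip_force: 1.1
```

Request:
arm_command:
  moves:
    - [[0,0,0.002],[0,0,0],0]
    - [[0,0,0.004],[0,0,0],0]
    - [[0,0,0.005],[0,0,0],0]
    - [[0,0,0.005],[0,0,0],0]
    - [[0,0,0.005],[0,0,0],0]

```text
time: 9.0
tool_pos: [0.6581, -0.1251, 0.1384]
tool_rot: [3.141, -0.0, -0.385]
contact_force: [0.3, 0.0, 0.8]
opening: 0.0001
grip_force: 0.2
```

```bash
cat > blue.py <<'E'
from h import *; import cv2,sys
s,p=here(); print(s["time"],"rack frame tcp",p.round(4),s["contact_force"].round(1))
for n in("scene","top"):
    a=np.ascontiguousarray(robot.read_camera(n)[:,:,::-1]); cv2.imwrite(f"pics/{n}{sys.argv[1]}.png",a)
    b=cv2.inRange(cv2.cvtColor(a,cv2.COLOR_BGR2HSV),(105,150,60),(130,255,255))
    for c in cv2.findContours(b,cv2.RETR_EXTERNAL,cv2.CHAIN_APPROX_NONE)[0]:
        if cv2.contourArea(c)>20:
            r=cv2.minAreaRect(c); print(n,np.round(r[0],1),np.round(r[1],1),"in tray frame",(RK.T@(ray(n,r[0],.02)-PV)-[.157,0,0])[:2].round(3))
E
python3 blue.py 7
```

```text
9.0 rack frame tcp [ 0.0858 -0.0014 -0.0466] [0.3 0.  0.8]
scene [184.2 246.7] [15.1 21.5] in tray frame [-0.152 -0.06 ]
```

Request:
arm_command:
  moves:
    - [[0,0,0],[0,0,0],0]
    - [[0,0,0],[0,0,0],0]
    - [[0,0,0],[0,0,0],0]
    - [[0,0,0],[0,0,0],0]
    - [[0,0,0],[0,0,0],0]

```text
time: 9.6
tool_pos: [0.6581, -0.1251, 0.1384]
tool_rot: [3.142, -0.0, -0.385]
contact_force: [0.1, -0.1, -0.1]
opening: 0.0004
grip_force: 0.1
```

```bash
python3 blue.py 8
```

```text
9.6 rack frame tcp [ 0.0858 -0.0014 -0.0466] [ 0.1 -0.1 -0.1]
scene [188.2 290.4] [15.8 48.8] in tray frame [-0.041 -0.001]
```

The roller has dropped into the tray. I'll retract upward and check.

Request:
arm_command:
  moves:
    - [[0,0,-0.03],[0,0,0],0]
    - [[0,0,-0.06],[0,0,0],0]
    - [[0,0,-0.1],[0,0,0],0]
    - [[0,0,-0.14],[0,0,0],0]
    - [[0,0,-0.18],[0,0,0],0]

```text
time: 10.2
tool_pos: [0.6578, -0.125, 0.3201]
tool_rot: [3.142, -0.0, -0.385]
contact_force: [0.8, -0.1, 0.6]
opening: 0.0006
grip_force: 0.0
```

Request:
arm_command:
  moves:
    - [[-0.04,0,-0.02],[0,0,0],0]
    - [[-0.08,0,-0.03],[0,0,0],0]
    - [[-0.12,0,-0.03],[0,0,0],0]
    - [[-0.16,0,-0.03],[0,0,0],0]
    - [[-0.18,0,-0.03],[0,0,0],0]

```text
time: 10.7
tool_pos: [0.4888, -0.0563, 0.3493]
tool_rot: [-3.141, -0.001, -0.385]
contact_force: [0.1, 0.4, 0.4]
opening: 0.0007
grip_force: 0.0
```

```bash
python3 blue.py 9; python3 -c "
import cv2;a=cv2.imread('pics/scene9.png')[100:400,30:330];b=cv2.imread('pics/top9.png')[20:320,200:500]
import numpy as np;cv2.imwrite('pics/f.png',cv2.resize(np.hstack([a,b]),(800,400)))"
```

```text
10.7 rack frame tcp [-0.097  -0.0013  0.1643] [0.1 0.4 0.4]
scene [188.4 290.5] [16.  48.9] in tray frame [-0.041 -0.001]
top [374.  142.6] [16.1 18.3] in tray frame [-0.005  0.   ]
```

View pics/f.png

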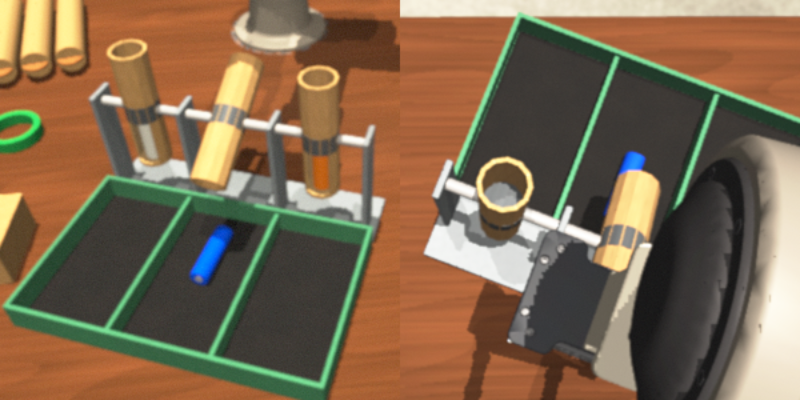

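The blue roller lies in the middle compartment (scene crop (212,255)) and its position hasn't changed over the last second. White and orange stand upright. I'll check its length for tilt, then hand in.

```bash
python3 - <<'E'
from h import *
p,q=ray("scene",(199,271),.02),ray("scene",(178.5,312),.02); L=np.linalg.norm(p-q); print("len",L)
if .08<L<.115: print(robot.hand_in())
E
```

```text
len 0.10662022024903815
the job is handed in; nothing more can be done
None
```

I tipped the middle tube, and the blue roller slid out and lies in the middle compartment of the green tray; the orange and white rollers still stand in their upright tubes, and I handed the job in at about 11 s (no verdict came back).

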